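Load the film box, close its lid and clamp it

ROBOT

A 6-joint arm with a two-finger parallel gripper is mounted at the origin on the work surface. World frame = base frame: x ahead of the robot, y to its left, z up, the work surface at z = 0. Lengths are in mm, angles in rad, forces in N, time in s.
With the tool pointing down it reaches from about 275 to 750 mm from the base axis. Payload 10.2 kg.
Tool frame: the origin (TCP) lies between the finger pads; the fingertips stand 25 mm ahead of it and the grasp point (between the pads) lies 6 mm ahead of it; z points along the fingers, y is the line along which they close (so a half turn about z gives the same grasp; the last joint's range is limited). The gripper opens to 85 mm and grips with 20 to 120 N. Pads are 22 mm wide; open, the fingers measure 114 mm over their backs; the gripper's body (76 mm by 85 mm) begins 54 mm behind the grasp point. The pads swing forward as they close: fully open they stand 13 mm farther back than shut.
Start: joints at [0.912, 0.313, 1.498, -0, 1.331, -0.223], TCP at [221.634, 475.93, 256.294] pointing down, gripper open.
Joint ranges: [-2.94, 2.94], [-0.97, 2.17], [0.19, 2.56], [-1.23, 4.37], [0.02, 3.11], [-2.88, 2.88]. Speed limits (rad/s): [2.39, 2.39, 3.01, 3.14, 3.14, 3.14].

INTERFACE

Orientations are given as a unit quaternion [w, x, y, z].
In Python, from rig import ctrl, eyes, finish_job gives the robot as it stands.
- The arm moves only by the tool step_arm, never from a script. Its argument "increments" is a list of rows, each an object of numbers: "dx", "dy", "dz": the shift along the tool's x, y, z in units of 25 mm (1.0 is 25 mm); "wx", "wy", "wz": the turn, a rotation vector about the tool's x, y, z in units of 6 degrees (1.0 is 6 degrees). A call has 1 to 5 rows; each row shifts and turns the commanded pose from where the row before left it, along the tool's axes as they then stand; what a row does not reach is not made up. A row lasts 1/10 s, in which the tool goes at most 50 mm and 8.59 degrees, less where a joint would pass 70% of its speed; a pose out of reach is approached as far as the arm can. A call is refused whole if a number of a shift passes 1 or a number of a turn 1, either way. A call with a gripper value outside its range is refused whole. "fingers" is the finger opening in mm, from 0 to 85.4, set as the call begins (left out, the last holds). The fingers move at their own pace and stop on an object; "squeeze" is the grip in N (left out, the last holds). Time passes only in rows, so rows that do not move let the fingers close. It gives the time, the measured TCP pose, the force, the opening and the grip force at its end, in the units of the state.
- ctrl.sense(): the state, without advancing time (a new reading comes with each control period).
- eyes.capture(name): name is "scene" or "top"; returns a dict with "frame" (400x640x3 uint8, blue, green, red), "fx", "fy", "cx", "cy" (pixels), "k1" (the pictures are not rectified: a ray, as slopes to the right and down, at radius r is drawn at 1 + k1 r^2 times it, then the intrinsics apply), "R" (3x3) and "t" (3): a world point X has camera coordinates R X + t. Camera axes: x right, y down, z forward; pixel columns grow to the right and rows downward; lengths in mm; the calibration is good to about 2 mm. A picture is of the moment at which its call begins. There is no depth.
- finish_job(): hands the job in; it is judged then, once.
Trained networks look in the newest picture that a camera, given by its name, has taken for a name from the list of things; names that differ only in an ending like _2 or _b are one class to them, and where a whole thing is asked for, a point or a joint stands for the part that bears it (a point fixed in the world has none). Each returns a list of dicts, best first, with "p" (0 to 1); they miss things now and then, are a little off and sometimes report something else, mostly with a low value. They report only what shows in the picture. A call takes as long as a camera call. They do not tell look-alikes from the thing itself.
- eyes.cut_out(camera, label): "mask" (400x640 bool, what is visible of it).
- eyes.landmark_of(camera, label): "point" ([x, y, z] in mm, in the coordinates of the camera as it stood for that picture, good to about 4 mm: a listed point, or the origin of a listed thing).
The state is a dict: "time_s": time; "joints": joint angles; "dq": joint speeds; "tau": joint torques, N m; "eef_pos": TCP position; "ee_rot": TCP orientation; "force": force on the tool from outside, world axes, zero at the start; "wrist_torque": the same for the moment, N m; "grip_width": opening from 0.0 (shut) to 1.0 (fully open); "grip_force": force on a finger pad.
Only numpy, scipy, OpenCV 4.12 (cv2) and the standard library are available. Lean on these libraries where they do the work, as an engineer would, in place of code of your own. Each camera call takes 0.05 s, during which the arm holds its last target. There are 200 camera calls.

TASK

Set the film cartridge down inside the open steel box, lying flat on its foot and not dropped, and let go of it. Then lower the flap lid gently, without slamming it, until it is fully shut, and only after that swing the clamp over and press it fully down on the lid. Leave the other things on the bench where they are.

Things in the scene. Friction and masses are not known exactly. Their poses are not given: they have to be found in the camera images.
- box: Fixed open-topped empty steel box, 160 mm (its x) by 210 mm (its y) by 90 mm high, walls and floor 5 mm. Origin: centre of its underside, on the bench; x points from its front (clamp side, nearest the robot) to its back (hinge side), z up. Turned by up to 0.3 rad.
- lid (a joint): Angle of the flap lid, rad: 0 = shut on the rim, 1.57 = upright, limit 1.9. A plain steel plate, 163 mm from hinge axis to free edge, 214 mm wide, 8 mm thick (4 mm each side of the axis), top at 98 mm when shut, 0.35 kg. It opens upward, away from the robot, at the box's back. A stiff hinge holds it where it is left; push it shut from its outer (far) side.
- lid_hinge (a point): Middle of the lid's hinge axis, which is parallel to the box's y; at x = +80, z = 94 mm in the box frame.
- lid_edge (a point): Middle of the lid's free edge, on its outer (upper when shut) face; 163 mm from the hinge axis.
- clamp (a joint): Angle of the clamp arm, rad: 0 = down flat on the shut lid, pointing to the box's +x; 1.57 = upright; starts open, leaning to the robot; limit 2.2. A steel bar 24 mm wide, 10 mm thick, ending 108 mm from the pivot in a grip 45 mm long, 28 wide, 14 thick. Stays where left; push it over from the robot's side (its upper face when down, 115 mm above the bench).
- clamp_pivot (a point): Middle of the clamp's pivot axis, parallel to the box's y; at x = -98, z = 108 mm in the box frame, between two small cheeks (42 mm over all in y, up to z = 118 mm).
- clamp_tip (a point): Middle of the end of the clamp arm's grip, 108 mm from the pivot axis.
- cartridge: Loose film cartridge of orange plastic, about 0.12 kg: a lying round drum, 46 mm in diameter and 100 mm long (110 mm over the two spindle stubs), on a flat foot 6 mm high that sticks out 13 mm beyond the drum on its +y side. Origin: on the underside below the drum's axis, midway along it; x runs along the drum, z up.
- tripod_knob: Silver metal tripod head knob, 76 mm across its ribbed rim, with a stem to 67 mm high, a bystander. Origin: centre of its underside.
- grip_handle: Dark walnut grip handle, 119 mm long, 36 mm wide, 30 mm high, lying along its x, a bystander. Origin: its underside, near the middle.
- filter_disc: Blue glass filter disc lying flat, 77 mm across, 7 mm thick, a bystander. Origin: centre of its underside.
- lens: Black lens standing at the back, 82 mm across, 80 mm high, a bystander. Origin: centre of its underside.
- cleaner: Small bottle standing at the back, 50 mm across, 120 mm high, a bystander. Origin: centre of its underside.
- dust_brush: Brush lying at the back of the bench, a bystander.
Mind the look-alikes: they are no part of the job. Several things look just like the cartridge: the one meant starts nearest to the robot's base.

How it is judged:
By the outcome, as a careful person would: the job done as asked, in the order asked, and still so for the second after the job is handed in, with the robot touching nothing.
It also fails if it takes over 72 s, if anything falls off the work surface, if the arm or the gripper's body presses on something with over 40 N, if the wrist force passes 120 N, or if a joint passes its speed limit or range.

## Working session

There is one attempt and no reset: what is moved stays moved. The work goes in short steps, Python scripts to look and compute and a tool call to move; the robot and the scene stay as the last step left them, time stands still between calls to the robot, and variables do not carry over. Pictures are saved under pics/ and viewed, at most 10 in all, crops included, and the job is handed in when it is done.

Besides the shell and the picture viewer there is one more tool, called as name(argument=value, ...) on one line, values as JSON. step_arm: Moves the arm, as the interface text tells. Its arguments: {"type":"object","properties":{"increments":{"type":"array"},"fingers":{"type":"number"},"squeeze":{"type":"number"}},"required":["increments"]}

```bash
mkdir -p pics; ls
cat > h.py <<'E'
import numpy as np, cv2
from rig import ctrl, eyes, finish_job
def cap(n):
    c=eyes.capture(n); c['R']=np.array(c['R']); c['t']=np.array(c['t']); return c
def world(c,p): return c['R'].T@(np.array(p)-c['t'])
def proj(c,X):
    q=c['R']@np.array(X,float)+c['t']; s=q[:2]/q[2]; s=s*(1+c['k1']*(s@s)); return np.array([c['fx']*s[0]+c['cx'],c['fy']*s[1]+c['cy']])
def onplane(c,uv,z):
    d=np.array([(uv[0]-c['cx'])/c['fx'],(uv[1]-c['cy'])/c['fy']]); s=d.copy()
    for _ in range(20): s=d/(1+c['k1']*(s@s))
    r=c['R'].T@np.array([s[0],s[1],1]); o=-c['R'].T@c['t']
    return o+r*(z-o[2])/r[2]
E
python3 - <<'E'
from h import *
for n in ['scene','top']:
    c=cap(n); cv2.imwrite(f'pics/{n}0.png',c['frame'])
    print(n,'cam at',-c['R'].T@c['t'])
    for l in ['box','lid_hinge','lid_edge','clamp_pivot','clamp_tip','cartridge','tripod_knob','grip_handle','filter_disc','lens','cleaner','dust_brush']:
        for d in eyes.landmark_of(n,l)[:5]:
            w=world(c,d['point']); print(l,round(d['p'],2),w.round(0),proj(c,w).round(0))
E
```

```text
pics
scene cam at [1305.62522706 -607.7419964  1285.01535642]
box 0.55 [585. -15.  -5.] [332. 204.]
box 0.28 [588. 395.   0.] [417. 152.]
lid_hinge 0.9 [666.  -0.  91.] [351. 201.]
lid_hinge 0.46 [406. 281.  -3.] [363. 138.]
lid_edge 0.67 [653.  -3. 253.] [351. 166.]
clamp_pivot 0.76 [489. -21. 106.] [314. 168.]
clamp_tip 0.58 [465. -29. 213.] [307. 143.]
cartridge 0.91 [ 576. -217.   -6.] [282. 232.]
cartridge 0.84 [ 421. -270.    3.] [245. 207.]
cartridge 0.81 [ 649. -540.   -5.] [208. 300.]
tripod_knob 0.56 [490. -25. 105.] [313. 168.]
tripod_knob 0.55 [ 594. -379.   -3.] [244. 260.]
grip_handle 0.66 [589. 395.   1.] [417. 152.]
filter_disc 0.58 [404. 280.  -4.] [363. 138.]
lens 0.8 [769. 156.   4.] [404. 213.]
cleaner 0.63 [ 733. -217.   -0.] [310. 264.]
dust_brush 0.75 [796. -43.   1.] [364. 249.]
dust_brush 0.34 [ 422. -272.    3.] [244. 208.]
top cam at [ 319.27064308  -62.09765807 1403.75679599]
box 0.8 [584. -10.   2.] [305. 203.]
lid_hinge 0.75 [663.   1.  91.] [299. 167.]
lid_edge 0.91 [651.  -2. 260.] [296. 154.]
clamp_pivot 0.59 [486. -21. 107.] [309. 232.]
clamp_tip 0.41 [460. -27. 215.] [310. 237.]
cartridge 0.96 [ 646. -544.    1.] [492. 175.]
cartridge 0.8 [ 578. -217.    3.] [379. 202.]
cartridge 0.7 [ 422. -270.   -1.] [401. 257.]
tripod_knob 0.92 [ 591. -374.    4.] [434. 196.]
grip_handle 0.77 [583. 396.   5.] [161. 208.]
lens 0.61 [772. 157.   4.] [246. 140.]
cleaner 0.72 [ 730. -214.    1.] [375. 150.]
cleaner 0.16 [464. -26. 217.] [309. 236.]
dust_brush 0.55 [797. -42.   3.] [314. 130.]
```

Run:
```python
import cv2,numpy as np
a=cv2.imread('pics/top0.png');b=cv2.imread('pics/scene0.png')
cv2.imwrite('pics/a.png',a)
l=cv2.resize(a[225:295,360:440],(400,350),interpolation=cv2.INTER_CUBIC); r=cv2.resize(b[180:250,205:285],(400,350),interpolation=cv2.INTER_CUBIC)
cv2.imwrite('pics/b.png',np.hstack([l,r]))
```

```text
(no output)
```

View pics/a.png

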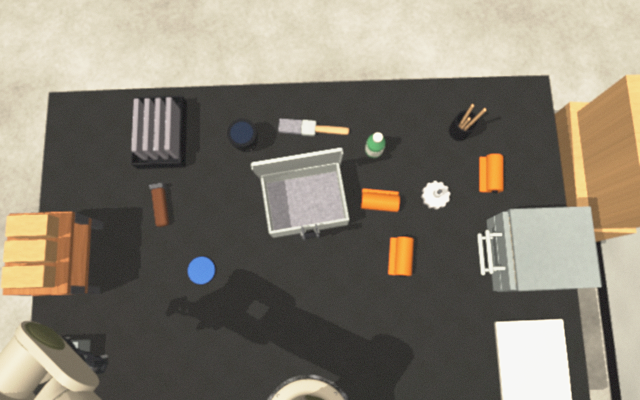

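View pics/b.png

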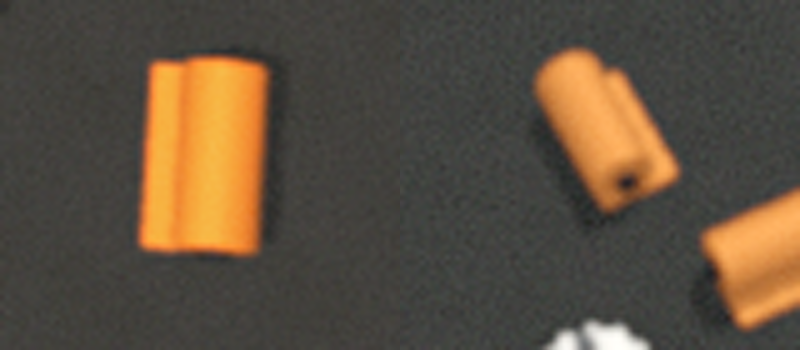

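View pics/scene0.png

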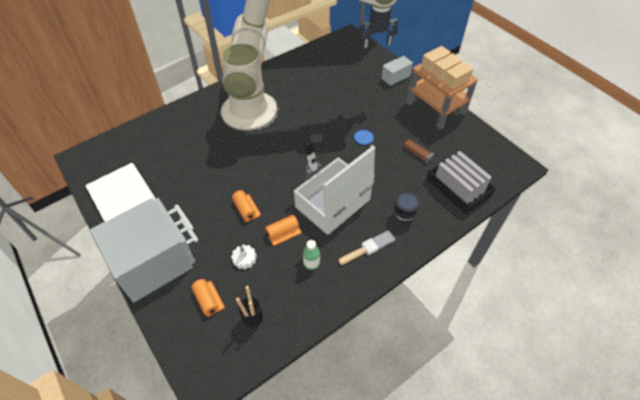

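Candidates for the cartridge in the top view are (401,257), (379,202) and (492,175), all orange. The one at (401,257) lies about 500 mm from the base, against 617 and 845 mm, so it is nearest. The crop confirms a drum with its foot on the left (+y). The box is at (305,203) with the lid up at the back and the clamp at (309,232).

```bash
python3 - <<'E'
from h import *
from scipy.spatial.transform import Rotation as Ro
s=ctrl.sense(); q=s['ee_rot']; print({k:np.round(v,3) for k,v in s.items()})
print('tool axes cols\n',Ro.from_quat([q[1],q[2],q[3],q[0]]).as_matrix().round(3))
for n in ['top','scene']:
    c=cap(n)
    for d in eyes.cut_out(n,'cartridge'):
        v,u=np.nonzero(d['mask']); P=np.array([u.mean(),v.mean()])
        r=cv2.minAreaRect(np.c_[u,v].astype(np.float32)); b=cv2.boxPoints(r)
        W=np.array([onplane(c,x,25)[:2] for x in b]); print(n,P.round(),round(d['p'],2)); print(W.round())
    for d in eyes.cut_out(n,'box')[:1]:
        v,u=np.nonzero(d['mask']); print('box',u.min(),u.max(),v.min(),v.max())
c=cap('top')
# box yaw: rim edges predicted for a fit check
for yaw in (0.10,.12,.14):
    Rz=Ro.from_euler('z',yaw).as_matrix()
    print(yaw,[proj(c,np.array([585,-12,0])+Rz@np.array(p)).round(1).tolist() for p in [(-80,-105,90),(-80,105,90),(80,105,90),(80,-105,90)]])
E
python3 -c "
import cv2;a=cv2.imread('pics/top0.png');cv2.imwrite('pics/c.png',cv2.resize(a[140:250,245:365],None,fx=5,fy=5,interpolation=cv2.INTER_CUBIC))"
```

```text
{'time_s': np.float64(1.3), 'joints': array([ 0.912,  0.313,  1.498,  0.   ,  1.331, -0.223]), 'dq': array([ 0.   ,  0.001,  0.   , -0.   ,  0.   , -0.   ]), 'tau': array([ 1.0000e-03, -4.1216e+01, -2.5990e+01, -0.0000e+00,  0.0000e+00,
        0.0000e+00]), 'eef_pos': array([221.62 , 475.934, 256.296]), 'ee_rot': array([-0.   ,  0.216,  0.976, -0.   ]), 'force': array([-0.411,  0.   , -0.164]), 'wrist_torque': array([0.002, 0.004, 0.026]), 'grip_force': np.float64(0.0), 'grip_width': np.float64(0.997)}
tool axes cols
 [[-0.907  0.422 -0.   ]
 [ 0.422  0.907 -0.   ]
 [ 0.    -0.    -1.   ]]
top [381. 200.] 0.84
[[ 560. -162.]
 [ 615. -169.]
 [ 601. -278.]
 [ 546. -270.]]
top [401. 256.] 0.71
[[ 370. -229.]
 [ 483. -241.]
 [ 478. -303.]
 [ 365. -291.]]
top [491. 173.] 0.59
[[ 705. -506.]
 [ 702. -574.]
 [ 590. -562.]
 [ 592. -495.]]
box 251 348 148 239
scene [245. 205.] 0.97
[[ 357. -290.]
 [ 356. -226.]
 [ 494. -246.]
 [ 493. -306.]]
scene [283. 229.] 0.97
[[ 541. -268.]
 [ 555. -155.]
 [ 632. -174.]
 [ 617. -284.]]
scene [207. 297.] 0.62
[[ 587. -561.]
 [ 592. -504.]
 [ 712. -517.]
 [ 705. -571.]]
box 295 374 141 233
0.1 [[348.2, 220.4], [268.3, 231.1], [261.6, 172.0], [339.6, 161.7]]
0.12 [[348.7, 219.5], [269.0, 231.8], [261.1, 172.8], [338.9, 161.1]]
0.14 [[349.1, 218.6], [269.8, 232.5], [260.6, 173.7], [338.2, 160.4]]
```

View pics/c.png

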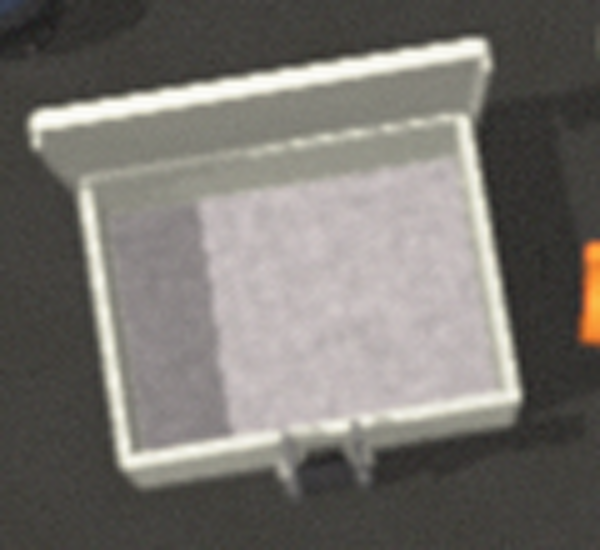

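The target cartridge is at (422,-270) with yaw about -0.1, and the box is at (584,-11) with yaw about 0.135. The crop shows the box empty, with rim corners at (349,219), (271,234) and (261,176) in full-frame pixels.

step_arm(increments=[{"wz": -0.8, "dz": -0.4}, {"wz": -0.8, "dz": -0.4}, {"wz": -0.8, "dz": -0.4}, {"wz": -0.8, "dz": -0.4}, {}], fingers=85, squeeze=40)

```text
invalid input at $.increments[0]: expected keys dx, dy, dz, wx, wy, wz
```

step_arm(increments=[{"dx": -0.36, "dy": -0.96}, {"dx": -0.36, "dy": -0.96}, {"dx": -0.36, "dy": -0.96}, {"dx": -0.36, "dy": -0.96}, {"dx": -0.36, "dy": -0.96}])

```text
invalid input at $.increments[0]: expected keys dx, dy, dz, wx, wy, wz
```

step_arm(increments=[{"dx": 0, "dy": 0, "dz": -0.4, "wx": 0, "wy": 0, "wz": -0.8}, {"dx": 0, "dy": 0, "dz": -0.4, "wx": 0, "wy": 0, "wz": -0.8}, {"dx": 0, "dy": 0, "dz": -0.4, "wx": 0, "wy": 0, "wz": -0.8}, {"dx": 0, "dy": 0, "dz": -0.4, "wx": 0, "wy": 0, "wz": -0.8}], fingers=85, squeeze=40)

```text
time_s: 2.05
eef_pos: [221.6, 475.9, 296.7]
ee_rot: [-0.0, 0.049, 0.999, 0.0]
force: [-0.0, 1.1, -0.1]
grip_width: 0.997
grip_force: 0.0
```

step_arm(increments=[{"dx": -0.36, "dy": -0.96, "dz": 0, "wx": 0, "wy": 0, "wz": 0}, {"dx": -0.36, "dy": -0.96, "dz": 0, "wx": 0, "wy": 0, "wz": 0}, {"dx": -0.36, "dy": -0.96, "dz": 0, "wx": 0, "wy": 0, "wz": 0}, {"dx": -0.36, "dy": -0.96, "dz": 0, "wx": 0, "wy": 0, "wz": 0}, {"dx": -0.36, "dy": -0.96, "dz": 0, "wx": 0, "wy": 0, "wz": 0}])

```text
time_s: 2.55
eef_pos: [254.4, 351.0, 296.3]
ee_rot: [0.0, 0.05, 0.999, 0.0]
force: [0.1, -0.0, 0.4]
grip_width: 0.996
grip_force: 0.0
```

step_arm(increments=[{"dx": -0.36, "dy": -0.96, "dz": 0, "wx": 0, "wy": 0, "wz": 0}, {"dx": -0.36, "dy": -0.96, "dz": 0, "wx": 0, "wy": 0, "wz": 0}, {"dx": -0.36, "dy": -0.96, "dz": 0, "wx": 0, "wy": 0, "wz": 0}, {"dx": -0.36, "dy": -0.96, "dz": 0, "wx": 0, "wy": 0, "wz": 0}, {"dx": -0.36, "dy": -0.96, "dz": 0, "wx": 0, "wy": 0, "wz": 0}])

```text
time_s: 3.05
eef_pos: [287.1, 227.1, 296.4]
ee_rot: [0.0, 0.05, 0.999, 0.0]
force: [0.7, -0.6, 0.2]
grip_width: 0.994
grip_force: 0.0
```

step_arm(increments=[{"dx": -0.36, "dy": -0.96, "dz": 0, "wx": 0, "wy": 0, "wz": 0}, {"dx": -0.36, "dy": -0.96, "dz": 0, "wx": 0, "wy": 0, "wz": 0}, {"dx": -0.36, "dy": -0.96, "dz": 0, "wx": 0, "wy": 0, "wz": 0}, {"dx": -0.36, "dy": -0.96, "dz": 0, "wx": 0, "wy": 0, "wz": 0}, {"dx": -0.36, "dy": -0.96, "dz": 0, "wx": 0, "wy": 0, "wz": 0}])

```text
time_s: 3.55
eef_pos: [319.8, 103.2, 296.4]
ee_rot: [0.0, 0.05, 0.999, 0.0]
force: [1.1, 0.2, 0.5]
grip_width: 0.996
grip_force: 0.0
```

step_arm(increments=[{"dx": -0.36, "dy": -0.96, "dz": 0, "wx": 0, "wy": 0, "wz": 0}, {"dx": -0.36, "dy": -0.96, "dz": 0, "wx": 0, "wy": 0, "wz": 0}, {"dx": -0.36, "dy": -0.96, "dz": 0, "wx": 0, "wy": 0, "wz": 0}, {"dx": -0.36, "dy": -0.96, "dz": 0, "wx": 0, "wy": 0, "wz": 0}, {"dx": -0.36, "dy": -0.96, "dz": 0, "wx": 0, "wy": 0, "wz": 0}])

```text
time_s: 4.05
eef_pos: [352.6, -20.8, 296.4]
ee_rot: [0.0, 0.05, 0.999, -0.0]
force: [0.6, -0.5, 0.2]
grip_width: 0.996
grip_force: 0.0
```

step_arm(increments=[{"dx": -0.36, "dy": -0.96, "dz": 0, "wx": 0, "wy": 0, "wz": 0}, {"dx": -0.36, "dy": -0.96, "dz": 0, "wx": 0, "wy": 0, "wz": 0}, {"dx": -0.36, "dy": -0.96, "dz": 0, "wx": 0, "wy": 0, "wz": 0}, {"dx": -0.36, "dy": -0.96, "dz": 0, "wx": 0, "wy": 0, "wz": 0}, {"dx": -0.36, "dy": -0.96, "dz": 0, "wx": 0, "wy": 0, "wz": 0}])

```text
time_s: 4.55
eef_pos: [385.3, -144.8, 296.4]
ee_rot: [0.0, 0.05, 0.999, -0.0]
force: [-0.4, 0.3, -0.1]
grip_width: 0.994
grip_force: 0.0
```

step_arm(increments=[{"dx": -0.36, "dy": -0.96, "dz": 0.8, "wx": 0, "wy": 0, "wz": 0}, {"dx": -0.36, "dy": -0.96, "dz": 0.8, "wx": 0, "wy": 0, "wz": 0}, {"dx": -0.36, "dy": -0.96, "dz": 0.8, "wx": 0, "wy": 0, "wz": 0}, {"dx": -0.36, "dy": -0.96, "dz": 0.8, "wx": 0, "wy": 0, "wz": 0}, {"dx": -0.36, "dy": -0.96, "dz": 0.8, "wx": 0, "wy": 0, "wz": 0}])

```text
time_s: 5.05
eef_pos: [418.0, -268.6, 195.5]
ee_rot: [0.0, 0.05, 0.999, -0.0]
force: [-0.0, 0.1, 0.1]
grip_width: 0.997
grip_force: 0.0
```

step_arm(increments=[{"dx": -0.16, "dy": -0.04, "dz": 0.9, "wx": 0, "wy": 0, "wz": 0}, {"dx": 0, "dy": 0, "dz": 0.9, "wx": 0, "wy": 0, "wz": 0}, {"dx": 0, "dy": 0, "dz": 0.9, "wx": 0, "wy": 0, "wz": 0}, {"dx": 0, "dy": 0, "dz": 0.9, "wx": 0, "wy": 0, "wz": 0}])

```text
time_s: 5.45
eef_pos: [421.8, -269.0, 105.4]
ee_rot: [0.0, 0.05, 0.999, -0.0]
force: [0.6, 0.0, 0.9]
grip_width: 0.997
grip_force: 0.0
```

Run:
```python
from h import *
c=cap('top');d=cap('scene')
cv2.imwrite('pics/d.png',np.hstack([cv2.resize(c['frame'][205:305,350:450],(400,400),interpolation=2),cv2.resize(d['frame'][130:250,190:310],(400,400),interpolation=2)]))
```

```text
(no output)
```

View pics/d.png

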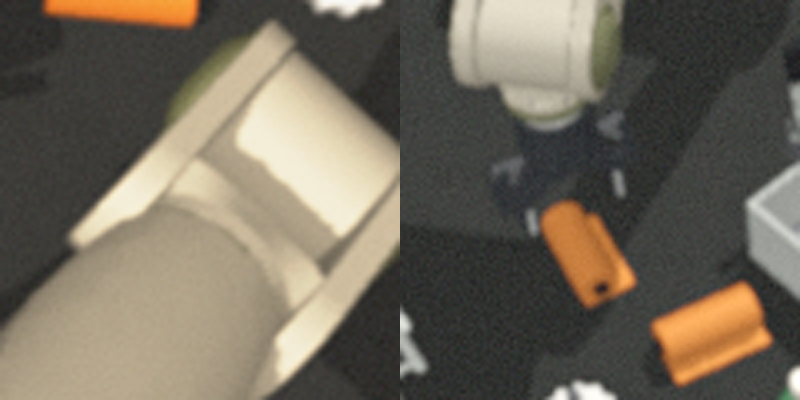

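The fingers straddle the drum: in the right-hand crop the pads are near (530,220) and (620,185), with the drum between them. I'll go down and grip.

step_arm(increments=[{"dx": 0, "dy": -0.02, "dz": 0.8, "wx": 0, "wy": 0, "wz": 0}, {"dx": 0, "dy": 0, "dz": 0.8, "wx": 0, "wy": 0, "wz": 0}, {"dx": 0, "dy": 0, "dz": 0.7, "wx": 0, "wy": 0, "wz": 0}, {"dx": 0, "dy": 0, "dz": 0.4, "wx": 0, "wy": 0, "wz": 0}])

```text
time_s: 5.95
eef_pos: [421.8, -269.6, 38.7]
ee_rot: [0.0, 0.05, 0.999, -0.0]
force: [0.2, 0.7, -0.2]
grip_width: 0.994
grip_force: 0.0
```

step_arm(increments=[{"dx": 0, "dy": 0, "dz": 0, "wx": 0, "wy": 0, "wz": 0}, {"dx": 0, "dy": 0, "dz": 0, "wx": 0, "wy": 0, "wz": 0}, {"dx": 0, "dy": 0, "dz": 0, "wx": 0, "wy": 0, "wz": 0}, {"dx": 0, "dy": 0, "dz": 0, "wx": 0, "wy": 0, "wz": 0}, {"dx": 0, "dy": 0, "dz": 0, "wx": 0, "wy": 0, "wz": 0}], fingers=30, squeeze=40)

```text
time_s: 6.45
eef_pos: [422.3, -270.1, 40.2]
ee_rot: [0.001, 0.05, 0.999, -0.001]
force: [-0.7, 0.7, 5.3]
grip_width: 0.523
grip_force: 40.8
```

step_arm(increments=[{"dx": 0, "dy": 0, "dz": -0.3, "wx": 0, "wy": 0, "wz": 0}, {"dx": 0, "dy": 0, "dz": -0.7, "wx": 0, "wy": 0, "wz": 0}, {"dx": 0, "dy": 0, "dz": -0.9, "wx": 0, "wy": 0, "wz": 0}, {"dx": 0, "dy": 0, "dz": -0.9, "wx": 0, "wy": 0, "wz": 0}, {"dx": 0, "dy": 0, "dz": -0.9, "wx": 0, "wy": 0, "wz": -0.5}])

```text
time_s: 6.95
eef_pos: [421.7, -269.4, 133.1]
ee_rot: [0.0, 0.024, 1.0, -0.0]
force: [0.3, -0.7, -2.0]
grip_width: 0.521
grip_force: 41.2
```

step_arm(increments=[{"dx": 0, "dy": 0, "dz": -0.9, "wx": 0, "wy": 0, "wz": -0.6}, {"dx": 0, "dy": 0, "dz": -0.9, "wx": 0, "wy": 0, "wz": -0.6}, {"dx": 0, "dy": 0, "dz": -0.9, "wx": 0, "wy": 0, "wz": -0.55}])

```text
time_s: 7.25
eef_pos: [421.6, -269.3, 200.6]
ee_rot: [0.0, -0.069, 0.998, -0.0]
force: [-0.2, -0.6, -1.2]
grip_width: 0.522
grip_force: 41.2
```

step_arm(increments=[{"dx": -0.62, "dy": 0.78, "dz": 0, "wx": 0, "wy": 0, "wz": 0}, {"dx": -0.62, "dy": 0.78, "dz": 0, "wx": 0, "wy": 0, "wz": 0}, {"dx": -0.62, "dy": 0.78, "dz": 0, "wx": 0, "wy": 0, "wz": 0}, {"dx": -0.62, "dy": 0.78, "dz": 0, "wx": 0, "wy": 0, "wz": 0}, {"dx": -0.62, "dy": 0.78, "dz": 0, "wx": 0, "wy": 0, "wz": 0}])

```text
time_s: 7.75
eef_pos: [485.7, -161.4, 199.7]
ee_rot: [0.0, -0.067, 0.998, -0.0]
force: [0.9, -0.6, -0.6]
grip_width: 0.52
grip_force: 41.3
```

Run:
```python
from h import *
s=ctrl.sense();print(s['joints'].round(3) if hasattr(s['joints'],'round') else s['joints'],s['grip_width'],s['eef_pos'])
c=cap('scene')
for l in ['cartridge']:
    for d in eyes.landmark_of('scene',l): print(round(d['p'],2),world(c,d['point']).round())
cv2.imwrite('pics/e.png',cv2.resize(c['frame'][0:260,180:420],(720,600)[:2],interpolation=2))
```

```text
[-0.55   0.336  1.621  0.     1.184 -2.256] 0.5197431836668462 [ 485.7025979  -161.3894674   199.67448154]
0.9 [ 646. -541.   -4.]
0.87 [ 489. -158.  160.]
0.57 [ 576. -218.   -2.]
```

View pics/e.png

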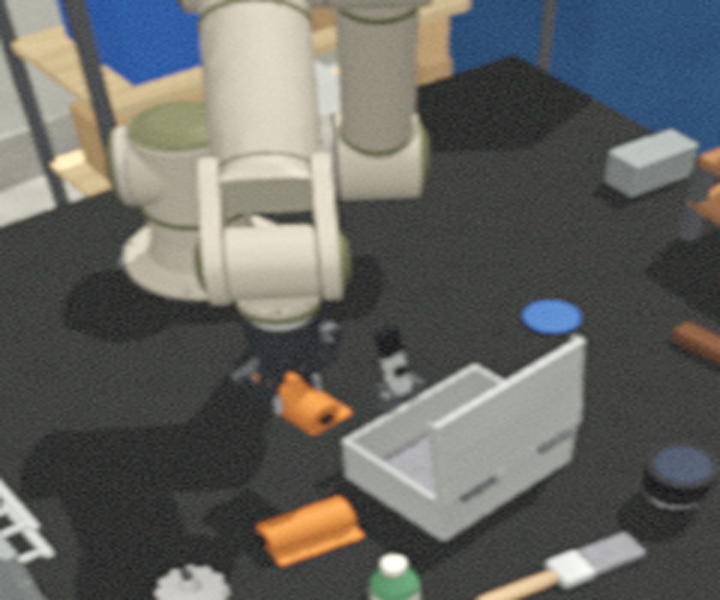

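In view e the cartridge hangs level in the gripper near (310,400). The clamp at (395,370) and the lid are clear of it.

step_arm(increments=[{"dx": -0.6, "dy": 0.78, "dz": 0, "wx": 0, "wy": 0, "wz": 0}, {"dx": -0.6, "dy": 0.78, "dz": 0, "wx": 0, "wy": 0, "wz": 0}, {"dx": -0.6, "dy": 0.78, "dz": 0, "wx": 0, "wy": 0, "wz": 0}, {"dx": -0.6, "dy": 0.78, "dz": 0, "wx": 0, "wy": 0, "wz": 0}])

```text
time_s: 8.25
eef_pos: [534.5, -76.7, 199.4]
ee_rot: [0.0, -0.067, 0.998, -0.0]
force: [0.6, -0.8, -1.2]
grip_width: 0.522
grip_force: 41.2
```

step_arm(increments=[{"dx": -0.6, "dy": 0.78, "dz": 0, "wx": 0, "wy": 0, "wz": 0}, {"dx": -0.6, "dy": 0.78, "dz": 0, "wx": 0, "wy": 0, "wz": 0}, {"dx": -0.6, "dy": 0.74, "dz": 0, "wx": 0, "wy": 0, "wz": 0}])

```text
time_s: 8.55
eef_pos: [571.4, -13.7, 199.4]
ee_rot: [0.0, -0.067, 0.998, -0.0]
force: [0.5, -0.3, -1.3]
grip_width: 0.525
grip_force: 41.2
```

Run:
```python
from h import *
for n in ['scene','top']:
    c=cap(n)
    for l in ['cartridge','lid_edge','lid_hinge','clamp_tip','box']:
        for d in eyes.landmark_of(n,l)[:3]: print(n,l,round(d['p'],2),world(c,d['point']).round())
    if n=='scene': cv2.imwrite('pics/f.png',cv2.resize(c['frame'][30:250,230:450],(600,600),interpolation=2))
```

```text
scene cartridge 0.75 [ 578. -220.   -2.]
scene cartridge 0.75 [ 647. -542.   -5.]
scene cartridge 0.71 [589. 398.   1.]
scene lid_edge 0.72 [653.  -4. 254.]
scene lid_hinge 0.74 [665.  -3.  91.]
scene clamp_tip 0.66 [466. -30. 212.]
scene box 0.79 [586. -15.  -3.]
top cartridge 0.74 [ 646. -544.   -0.]
top cartridge 0.71 [ 578. -216.    7.]
top cartridge 0.42 [571. -11. 160.]
top lid_edge 0.63 [796. -42.   5.]
```

View pics/f.png

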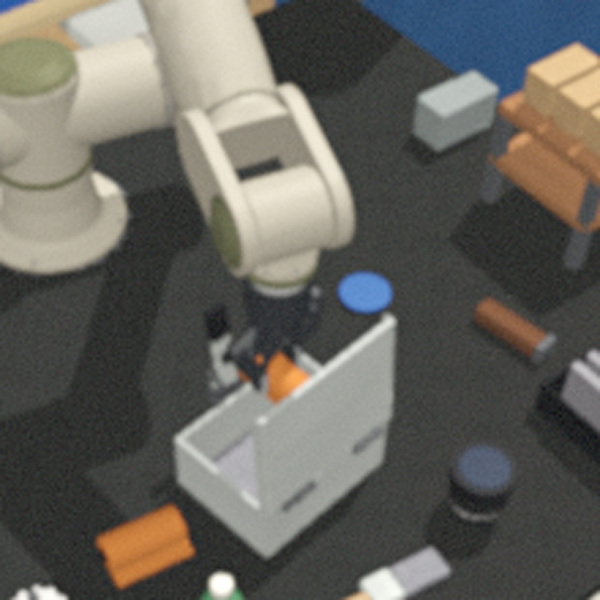

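View f shows the cartridge over the box opening near (285,375), clear of the lid and clamp.

step_arm(increments=[{"dx": 0, "dy": 0, "dz": 0.6, "wx": 0, "wy": 0, "wz": 0}, {"dx": 0, "dy": 0, "dz": 0.8, "wx": 0, "wy": 0, "wz": 0}, {"dx": 0, "dy": 0, "dz": 0.8, "wx": 0, "wy": 0, "wz": 0}])

```text
time_s: 9.45
eef_pos: [571.2, -14.2, 143.3]
ee_rot: [0.0, -0.067, 0.998, -0.0]
force: [0.2, -0.4, -2.0]
grip_width: 0.521
grip_force: 41.3
```

step_arm(increments=[{"dx": 0, "dy": 0, "dz": 0.8, "wx": 0, "wy": 0, "wz": 0}, {"dx": 0, "dy": 0, "dz": 0.8, "wx": 0, "wy": 0, "wz": 0}, {"dx": 0, "dy": 0, "dz": 0.8, "wx": 0, "wy": 0, "wz": 0}, {"dx": 0, "dy": 0, "dz": 0.7, "wx": 0, "wy": 0, "wz": 0}, {"dx": 0, "dy": 0, "dz": 0.4, "wx": 0, "wy": 0, "wz": 0}])

```text
time_s: 9.95
eef_pos: [570.7, -14.1, 55.0]
ee_rot: [-0.001, -0.067, 0.998, 0.0]
force: [0.7, 0.6, -0.8]
grip_width: 0.521
grip_force: 41.3
```

step_arm(increments=[{"dx": 0, "dy": 0, "dz": 0.2, "wx": 0, "wy": 0, "wz": 0}, {"dx": 0, "dy": 0, "dz": 0.1, "wx": 0, "wy": 0, "wz": 0}, {"dx": 0, "dy": 0, "dz": 0, "wx": 0, "wy": 0, "wz": 0}])

```text
time_s: 10.25
eef_pos: [571.4, -14.1, 49.2]
ee_rot: [0.0, -0.067, 0.998, -0.0]
force: [0.7, 0.0, -0.6]
grip_width: 0.518
grip_force: 41.3
```

step_arm(increments=[{"dx": 0, "dy": 0, "dz": 0.06, "wx": 0, "wy": 0, "wz": 0}, {"dx": 0, "dy": 0, "dz": 0.04, "wx": 0, "wy": 0, "wz": 0}])

```text
time_s: 10.45
eef_pos: [571.4, -14.1, 46.7]
ee_rot: [0.0, -0.067, 0.998, -0.0]
force: [0.9, 0.4, -1.2]
grip_width: 0.518
grip_force: 41.3
```

step_arm(increments=[{"dx": 0, "dy": 0, "dz": 0.04, "wx": 0, "wy": 0, "wz": 0}, {"dx": 0, "dy": 0, "dz": 0.02, "wx": 0, "wy": 0, "wz": 0}])

```text
time_s: 10.65
eef_pos: [571.3, -14.0, 45.2]
ee_rot: [0.0, -0.067, 0.998, -0.0]
force: [-3.1, 0.5, 6.0]
grip_width: 0.521
grip_force: 42.0
```

Run:
```python
from h import *
for n in ['top','scene']:
    c=cap(n)
    for d in eyes.landmark_of(n,'cartridge')[:4]: print(n,round(d['p'],2),world(c,d['point']).round())
```

```text
top 0.95 [ 577. -214.    7.]
top 0.58 [ 646. -545.    0.]
scene 0.84 [ 645. -541.   -1.]
scene 0.58 [ 578. -222.   -5.]
```

step_arm(increments=[{"dx": 0, "dy": 0, "dz": 0, "wx": 0, "wy": 0, "wz": 0}, {"dx": 0, "dy": 0, "dz": 0, "wx": 0, "wy": 0, "wz": 0}, {"dx": 0, "dy": 0, "dz": 0, "wx": 0, "wy": 0, "wz": 0}, {"dx": 0, "dy": 0, "dz": 0, "wx": 0, "wy": 0, "wz": 0}, {"dx": 0, "dy": 0, "dz": 0, "wx": 0, "wy": 0, "wz": 0}], fingers=80)

```text
time_s: 11.35
eef_pos: [571.2, -14.0, 44.7]
ee_rot: [-0.0, -0.067, 0.998, -0.0]
force: [0.9, -0.6, -0.2]
grip_width: 0.935
grip_force: 0.0
```

step_arm(increments=[{"dx": 0, "dy": 0, "dz": -0.3, "wx": 0, "wy": 0, "wz": 0}, {"dx": 0, "dy": 0, "dz": -0.7, "wx": 0, "wy": 0, "wz": 0}, {"dx": 0, "dy": 0, "dz": -1, "wx": 0, "wy": 0, "wz": 0}, {"dx": 0, "dy": 0, "dz": -1, "wx": 0, "wy": 0, "wz": 0}, {"dx": 0, "dy": 0, "dz": -1, "wx": 0, "wy": 0, "wz": 0}])

```text
time_s: 11.85
eef_pos: [571.2, -14.0, 146.4]
ee_rot: [0.0, -0.067, 0.998, -0.0]
force: [-0.2, 0.0, 0.3]
grip_width: 0.937
grip_force: 0.0
```

step_arm(increments=[{"dx": 0, "dy": 0, "dz": -1, "wx": 0, "wy": 0, "wz": 0}, {"dx": 0, "dy": 0, "dz": -1, "wx": 0, "wy": 0, "wz": 0}, {"dx": 0, "dy": 0, "dz": -1, "wx": 0, "wy": 0, "wz": 0}, {"dx": 0, "dy": 0, "dz": -1, "wx": 0, "wy": 0, "wz": 0}, {"dx": 0, "dy": 0, "dz": -1, "wx": 0, "wy": 0, "wz": 0}])

```text
time_s: 12.35
eef_pos: [571.0, -13.9, 271.5]
ee_rot: [0.0, -0.067, 0.998, -0.0]
force: [-0.2, -0.0, 0.3]
grip_width: 0.935
grip_force: 0.0
```

step_arm(increments=[{"dx": 0, "dy": 0, "dz": -1, "wx": 0, "wy": 0, "wz": 0}, {"dx": 0, "dy": 0, "dz": -1, "wx": 0, "wy": 0, "wz": 0}, {"dx": 0, "dy": 0, "dz": -0.6, "wx": 0, "wy": 0, "wz": 0}], fingers=0)

```text
time_s: 12.65
eef_pos: [571.2, -14.0, 337.5]
ee_rot: [0.001, -0.067, 0.998, -0.0]
force: [-0.2, -0.4, 0.3]
grip_width: 0.44
grip_force: 0.0
```

Run:
```python
from h import *
for n in ['top','scene']:
    c=cap(n)
    for l in ['cartridge','lid_edge']:
        for d in eyes.landmark_of(n,l)[:4]: print(n,l,round(d['p'],2),world(c,d['point']).round())
```

```text
top cartridge 0.89 [ 576. -217.    1.]
top cartridge 0.76 [577. -14.   3.]
scene cartridge 0.72 [ 650. -540.   -0.]
scene cartridge 0.57 [ 576. -219.   -2.]
scene cartridge 0.39 [572.  -9.   8.]
scene lid_edge 0.82 [652.  -5. 255.]
```

The cartridge is released in the box, seen at about (574,-12) with z≈5. Next I'll move behind the lid.

step_arm(increments=[{"dx": -0.95, "dy": 0.01, "dz": 0, "wx": 0, "wy": 0, "wz": 0}, {"dx": -0.95, "dy": 0.01, "dz": 0, "wx": 0, "wy": 0, "wz": 0}, {"dx": -0.95, "dy": 0.01, "dz": 0, "wx": 0, "wy": 0, "wz": 0}, {"dx": -0.95, "dy": 0.01, "dz": 0, "wx": 0, "wy": 0, "wz": 0}, {"dx": -0.95, "dy": 0.01, "dz": 0, "wx": 0, "wy": 0, "wz": 0}])

```text
time_s: 13.45
eef_pos: [689.4, 3.4, 333.6]
ee_rot: [-0.001, -0.067, 0.998, 0.0]
force: [-0.0, -0.6, 0.1]
grip_width: 0.003
grip_force: 0.0
```

Run:
```python
from h import *
s=ctrl.sense();print(np.round(s['joints'],3),np.round(s['eef_pos'],1),s['grip_width'])
c=cap('top');d=cap('scene')
cv2.imwrite('pics/g.png',np.hstack([cv2.resize(c['frame'][100:260,230:390],(400,400),interpolation=2),cv2.resize(d['frame'][60:260,260:460],(400,400),interpolation=2)]))
```

```text
[-0.165  0.696  0.712 -0.     1.735 -1.87 ] [689.4   3.4 333.6] 0.003201774368681323
```

View pics/g.png

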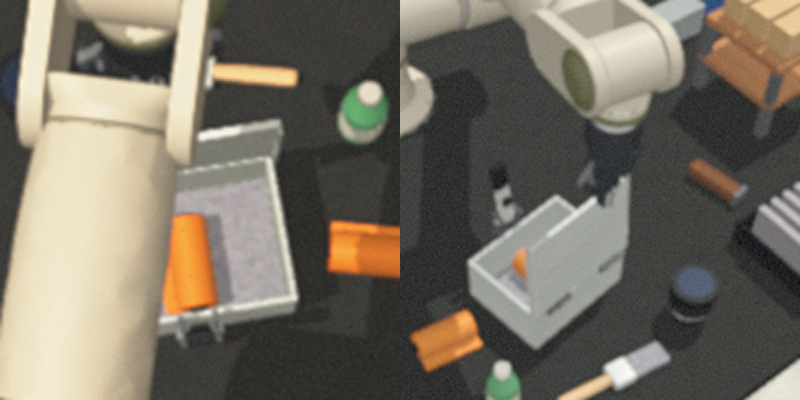

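View g shows the cartridge on the box floor, left crop (190,260), and the closed fingers behind the lid's top edge, right crop (607,195).

step_arm(increments=[{"dx": 0, "dy": 0, "dz": 0.9, "wx": 0, "wy": 0, "wz": 0}, {"dx": 0, "dy": 0, "dz": 0.9, "wx": 0, "wy": 0, "wz": 0}, {"dx": 0, "dy": 0, "dz": 0.9, "wx": 0, "wy": 0, "wz": 0}, {"dx": 0, "dy": 0, "dz": 0.9, "wx": 0, "wy": 0, "wz": 0}, {"dx": 0, "dy": 0, "dz": 0.2, "wx": 0, "wy": 0, "wz": 0}])

```text
time_s: 14.05
eef_pos: [687.3, 3.2, 236.7]
ee_rot: [-0.003, -0.067, 0.998, 0.001]
force: [0.1, 0.3, -0.8]
grip_width: 0.001
grip_force: 0.0
```

step_arm(increments=[{"dx": 0.2, "dy": 0, "dz": 0, "wx": 0, "wy": 0, "wz": 0}, {"dx": 0.2, "dy": 0, "dz": 0, "wx": 0, "wy": 0, "wz": 0}, {"dx": 0.2, "dy": 0, "dz": 0, "wx": 0, "wy": 0, "wz": 0}])

```text
time_s: 14.35
eef_pos: [673.6, 1.0, 241.2]
ee_rot: [0.001, -0.067, 0.998, -0.0]
force: [-0.6, -1.2, -0.2]
grip_width: -0.002
grip_force: 0.0
```

step_arm(increments=[{"dx": 0.2, "dy": 0, "dz": 0, "wx": 0, "wy": 0, "wz": 0}, {"dx": 0.2, "dy": 0, "dz": 0, "wx": 0, "wy": 0, "wz": 0}])

```text
time_s: 14.55
eef_pos: [663.8, -0.2, 240.5]
ee_rot: [0.001, -0.067, 0.998, -0.0]
force: [3.0, 0.7, -1.7]
grip_width: 0.002
grip_force: 1.5
```

step_arm(increments=[{"dx": 0.24, "dy": 0, "dz": 0.03, "wx": 0, "wy": 0, "wz": 0}, {"dx": 0.24, "dy": 0, "dz": 0.04, "wx": 0, "wy": 0, "wz": 0}, {"dx": 0.24, "dy": 0, "dz": 0.05, "wx": 0, "wy": 0, "wz": 0}, {"dx": 0.23, "dy": 0, "dz": 0.06, "wx": 0, "wy": 0, "wz": 0}])

```text
time_s: 14.95
eef_pos: [640.0, -3.5, 235.5]
ee_rot: [0.0, -0.067, 0.998, -0.0]
force: [2.4, -1.2, 2.7]
grip_width: 0.004
grip_force: 1.4
```

step_arm(increments=[{"dx": 0.23, "dy": 0, "dz": 0.08, "wx": 0, "wy": 0, "wz": 0}, {"dx": 0.23, "dy": 0, "dz": 0.08, "wx": 0, "wy": 0, "wz": 0}, {"dx": 0.22, "dy": 0, "dz": 0.1, "wx": 0, "wy": 0, "wz": 0}, {"dx": 0.22, "dy": 0, "dz": 0.11, "wx": 0, "wy": 0, "wz": 0}])

```text
time_s: 15.35
eef_pos: [617.6, -6.5, 225.8]
ee_rot: [-0.0, -0.067, 0.998, -0.0]
force: [0.8, -0.1, 3.1]
grip_width: -0.002
grip_force: 1.2
```

Run:
```python
from h import *
for n in ['scene','top']:
    c=cap(n)
    for l in ['lid_edge','lid_hinge']:
        for d in eyes.landmark_of(n,l)[:2]: print(n,l,round(d['p'],2),world(c,d['point']).round())
```

```text
scene lid_edge 0.74 [590. -13. 235.]
scene lid_hinge 0.78 [666.  -1.  90.]
scene lid_hinge 0.73 [ 734. -217.   -1.]
```

step_arm(increments=[{"dx": 0.21, "dy": 0, "dz": 0.12, "wx": 0, "wy": 0, "wz": 0}, {"dx": 0.21, "dy": 0, "dz": 0.13, "wx": 0, "wy": 0, "wz": 0}, {"dx": 0.2, "dy": 0, "dz": 0.14, "wx": 0, "wy": 0, "wz": 0}, {"dx": 0.19, "dy": 0, "dz": 0.15, "wx": 0, "wy": 0, "wz": 0}])

```text
time_s: 16.05
eef_pos: [597.6, -9.2, 212.3]
ee_rot: [0.0, -0.067, 0.998, -0.0]
force: [0.8, -0.3, 1.2]
grip_width: 0.001
grip_force: 1.0
```

step_arm(increments=[{"dx": 0.18, "dy": 0, "dz": 0.16, "wx": 0, "wy": 0, "wz": 0}, {"dx": 0.18, "dy": 0, "dz": 0.16, "wx": 0, "wy": 0, "wz": 0}, {"dx": 0.16, "dy": 0, "dz": 0.18, "wx": 0, "wy": 0, "wz": 0}, {"dx": 0.16, "dy": 0, "dz": 0.18, "wx": 0, "wy": 0, "wz": 0}])

```text
time_s: 16.45
eef_pos: [580.8, -11.5, 195.2]
ee_rot: [-0.0, -0.067, 0.998, -0.0]
force: [0.4, 0.0, 3.4]
grip_width: 0.003
grip_force: 0.9
```

step_arm(increments=[{"dx": 0.15, "dy": 0, "dz": 0.19, "wx": 0, "wy": 0, "wz": 0}, {"dx": 0.14, "dy": 0, "dz": 0.2, "wx": 0, "wy": 0, "wz": 0}, {"dx": 0.12, "dy": 0, "dz": 0.21, "wx": 0, "wy": 0, "wz": 0}, {"dx": 0.12, "dy": 0, "dz": 0.21, "wx": 0, "wy": 0, "wz": 0}])

```text
time_s: 16.85
eef_pos: [567.7, -13.2, 174.8]
ee_rot: [-0.0, -0.067, 0.998, 0.0]
force: [0.4, -0.4, 1.7]
grip_width: 0.001
grip_force: 0.8
```

Run:
```python
from h import *
for n in ['scene','top']:
    c=cap(n)
    for l in ['lid_edge','lid_hinge','clamp_tip']:
        for d in eyes.landmark_of(n,l)[:1]: print(n,l,round(d['p'],2),world(c,d['point']).round())
```

```text
scene lid_edge 0.82 [520. -19. 169.]
scene lid_hinge 0.57 [665.  -2.  88.]
scene clamp_tip 0.68 [462. -29. 214.]
```

step_arm(increments=[{"dx": 0.1, "dy": 0, "dz": 0.22, "wx": 0, "wy": 0, "wz": 0}, {"dx": 0.1, "dy": 0, "dz": 0.22, "wx": 0, "wy": 0, "wz": 0}, {"dx": 0.08, "dy": 0, "dz": 0.22, "wx": 0, "wy": 0, "wz": 0}, {"dx": 0.07, "dy": 0, "dz": 0.22, "wx": 0, "wy": 0, "wz": 0}, {"dx": 0.06, "dy": 0, "dz": 0.22, "wx": 0, "wy": 0, "wz": 0}])

```text
time_s: 17.75
eef_pos: [557.7, -14.7, 147.2]
ee_rot: [-0.0, -0.067, 0.998, -0.0]
force: [-0.2, -0.1, 1.0]
grip_width: -0.001
grip_force: 0.6
```

step_arm(increments=[{"dx": 0.05, "dy": 0, "dz": 0.2, "wx": 0, "wy": 0, "wz": 0}, {"dx": 0.04, "dy": 0, "dz": 0.16, "wx": 0, "wy": 0, "wz": 0}, {"dx": 0.03, "dy": 0, "dz": 0.14, "wx": 0, "wy": 0, "wz": 0}, {"dx": 0.02, "dy": 0, "dz": 0.12, "wx": 0, "wy": 0, "wz": 0}])

```text
time_s: 18.15
eef_pos: [554.4, -15.0, 132.0]
ee_rot: [0.0, -0.067, 0.998, 0.0]
force: [1.1, 0.0, 0.7]
grip_width: 0.001
grip_force: 0.6
```

step_arm(increments=[{"dx": 0, "dy": 0, "dz": 0.08, "wx": 0, "wy": 0, "wz": 0}, {"dx": 0, "dy": 0, "dz": 0.08, "wx": 0, "wy": 0, "wz": 0}, {"dx": 0, "dy": 0, "dz": 0.06, "wx": 0, "wy": 0, "wz": 0}])

```text
time_s: 18.45
eef_pos: [554.3, -15.0, 126.6]
ee_rot: [-0.0, -0.067, 0.998, 0.0]
force: [-1.4, 0.2, 0.7]
grip_width: -0.004
grip_force: 0.6
```

Slowly until it seats on the rim.

step_arm(increments=[{"dx": 0, "dy": 0, "dz": 0.05, "wx": 0, "wy": 0, "wz": 0}, {"dx": 0, "dy": 0, "dz": 0.05, "wx": 0, "wy": 0, "wz": 0}, {"dx": 0, "dy": 0, "dz": 0.04, "wx": 0, "wy": 0, "wz": 0}])

```text
time_s: 18.75
eef_pos: [554.4, -15.0, 123.2]
ee_rot: [-0.0, -0.067, 0.998, 0.0]
force: [-0.2, -0.4, 1.6]
grip_width: -0.001
grip_force: 0.6
```

step_arm(increments=[{"dx": 0, "dy": 0, "dz": 0.04, "wx": 0, "wy": 0, "wz": 0}, {"dx": 0, "dy": 0, "dz": 0.02, "wx": 0, "wy": 0, "wz": 0}, {"dx": 0, "dy": 0, "dz": 0, "wx": 0, "wy": 0, "wz": 0}])

```text
time_s: 19.05
eef_pos: [554.4, -15.0, 123.0]
ee_rot: [0.0, -0.068, 0.998, -0.0]
force: [-5.7, 1.1, 12.3]
grip_width: -0.005
grip_force: 6.0
```

step_arm(increments=[{"dx": 0, "dy": 0, "dz": -0.2, "wx": 0, "wy": 0, "wz": 0}, {"dx": 0, "dy": 0, "dz": -0.8, "wx": 0, "wy": 0, "wz": 0}, {"dx": 0, "dy": 0, "dz": -1, "wx": 0, "wy": 0, "wz": 0}, {"dx": 0, "dy": 0, "dz": -1, "wx": 0, "wy": 0, "wz": 0}, {"dx": 0, "dy": 0, "dz": -1, "wx": 0, "wy": 0, "wz": 0}])

```text
time_s: 19.55
eef_pos: [554.5, -15.0, 222.8]
ee_rot: [0.0, -0.067, 0.998, -0.0]
force: [-0.1, 0.0, -0.2]
grip_width: 0.001
grip_force: 0.0
```

step_arm(increments=[{"dx": 0, "dy": 0, "dz": -1, "wx": 0, "wy": 0, "wz": 0}, {"dx": 0, "dy": 0, "dz": -1, "wx": 0, "wy": 0, "wz": 0}])

```text
time_s: 19.75
eef_pos: [554.4, -15.0, 272.9]
ee_rot: [0.0, -0.067, 0.998, -0.0]
force: [-0.2, 0.7, 0.3]
grip_width: -0.002
grip_force: 0.0
```

Run:
```python
from h import *
for n in ['scene','top']:
    c=cap(n)
    for l in ['lid_edge','clamp_tip','clamp_pivot']:
        for d in eyes.landmark_of(n,l)[:2]: print(n,l,round(d['p'],2),world(c,d['point']).round())
```

```text
scene lid_edge 0.58 [504. -25.  94.]
scene clamp_tip 0.73 [462. -29. 214.]
scene clamp_pivot 0.9 [487. -25. 106.]
scene clamp_pivot 0.36 [770. 154.   0.]
top lid_edge 0.94 [498. -19. 104.]
top lid_edge 0.71 [770. 157.   2.]
top clamp_pivot 0.71 [488. -23. 105.]
```

The lid edge reads about 98–99 mm high, so the lid is shut. Now over the clamp to its robot side.

step_arm(increments=[{"dx": 0.98, "dy": -0.01, "dz": -0.1, "wx": 0, "wy": 0, "wz": 0}, {"dx": 0.98, "dy": -0.01, "dz": 0, "wx": 0, "wy": 0, "wz": 0}, {"dx": 0.98, "dy": -0.01, "dz": 0, "wx": 0, "wy": 0, "wz": 0}, {"dx": 0.98, "dy": -0.01, "dz": 0, "wx": 0, "wy": 0, "wz": 0}, {"dx": 0.98, "dy": -0.01, "dz": 0, "wx": 0, "wy": 0, "wz": 0}])

```text
time_s: 20.65
eef_pos: [432.1, -32.8, 273.7]
ee_rot: [-0.0, -0.067, 0.998, 0.0]
force: [0.4, 0.1, -0.1]
grip_width: -0.003
grip_force: 0.0
```

step_arm(increments=[{"dx": 0.2, "dy": 0, "dz": 0, "wx": 0, "wy": 0, "wz": 0}, {"dx": 0, "dy": 0, "dz": 0.8, "wx": 0, "wy": 0, "wz": 0}, {"dx": 0, "dy": 0, "dz": 0.8, "wx": 0, "wy": 0, "wz": 0}, {"dx": 0, "dy": 0, "dz": 0.6, "wx": 0, "wy": 0, "wz": 0}])

```text
time_s: 21.05
eef_pos: [428.5, -33.3, 218.0]
ee_rot: [-0.0, -0.067, 0.998, 0.0]
force: [-0.9, 0.7, -0.3]
grip_width: -0.003
grip_force: 0.0
```

step_arm(increments=[{"dx": -0.3, "dy": 0, "dz": 0, "wx": 0, "wy": 0, "wz": 0}, {"dx": -0.3, "dy": 0, "dz": 0, "wx": 0, "wy": 0, "wz": 0}, {"dx": -0.3, "dy": 0, "dz": 0, "wx": 0, "wy": 0, "wz": 0}])

```text
time_s: 21.35
eef_pos: [451.8, -30.4, 220.0]
ee_rot: [0.0, -0.067, 0.998, -0.0]
force: [-2.3, -0.9, 2.2]
grip_width: -0.001
grip_force: 1.2
```

Run:
```python
from h import *
c=cap('scene')
for l in ['lid_edge','clamp_tip']:
    for d in eyes.landmark_of('scene',l)[:2]: print(l,round(d['p'],2),world(c,d['point']).round())
```

```text
lid_edge 0.84 [502. -24.  96.]
clamp_tip 0.63 [469. -30. 211.]
```

step_arm(increments=[{"dx": -0.24, "dy": 0, "dz": 0, "wx": 0, "wy": 0, "wz": 0}, {"dx": -0.24, "dy": 0, "dz": 0, "wx": 0, "wy": 0, "wz": 0}, {"dx": -0.24, "dy": 0, "dz": 0, "wx": 0, "wy": 0, "wz": 0}])

```text
time_s: 21.8
eef_pos: [468.9, -27.9, 219.5]
ee_rot: [0.0, -0.067, 0.998, -0.0]
force: [-1.7, 0.0, 1.9]
grip_width: 0.0
grip_force: 1.0
```

step_arm(increments=[{"dx": -0.36, "dy": 0, "dz": 0, "wx": 0, "wy": 0, "wz": 0}, {"dx": -0.35, "dy": 0, "dz": 0.03, "wx": 0, "wy": 0, "wz": 0}, {"dx": -0.35, "dy": 0, "dz": 0.06, "wx": 0, "wy": 0, "wz": 0}, {"dx": -0.34, "dy": 0, "dz": 0.09, "wx": 0, "wy": 0, "wz": 0}])

```text
time_s: 22.2
eef_pos: [504.0, -23.2, 214.7]
ee_rot: [0.0, -0.067, 0.998, -0.0]
force: [-2.7, 0.2, 1.8]
grip_width: -0.003
grip_force: 1.1
```

step_arm(increments=[{"dx": -0.33, "dy": 0, "dz": 0.13, "wx": 0, "wy": 0, "wz": 0}, {"dx": -0.32, "dy": 0, "dz": 0.16, "wx": 0, "wy": 0, "wz": 0}, {"dx": -0.3, "dy": 0, "dz": 0.19, "wx": 0, "wy": 0, "wz": 0}, {"dx": -0.28, "dy": 0, "dz": 0.22, "wx": 0, "wy": 0, "wz": 0}])

```text
time_s: 22.6
eef_pos: [534.3, -19.0, 196.9]
ee_rot: [0.0, -0.067, 0.998, -0.0]
force: [-0.9, -0.0, 2.6]
grip_width: 0.001
grip_force: 1.0
```

Run:
```python
from h import *
c=cap('scene')
for l in ['lid_edge','clamp_tip']:
    for d in eyes.landmark_of('scene',l)[:2]: print(l,round(d['p'],2),world(c,d['point']).round())
```

```text
lid_edge 0.72 [503. -28.  97.]
clamp_tip 0.67 [560. -16. 185.]
```

step_arm(increments=[{"dx": -0.25, "dy": 0, "dz": 0.24, "wx": 0, "wy": 0, "wz": 0}, {"dx": -0.23, "dy": 0, "dz": 0.27, "wx": 0, "wy": 0, "wz": 0}, {"dx": -0.2, "dy": 0, "dz": 0.29, "wx": 0, "wy": 0, "wz": 0}, {"dx": -0.17, "dy": 0, "dz": 0.31, "wx": 0, "wy": 0, "wz": 0}])

```text
time_s: 23.15
eef_pos: [555.0, -16.2, 168.8]
ee_rot: [-0.0, -0.067, 0.998, 0.0]
force: [-1.0, -0.2, 1.2]
grip_width: -0.002
grip_force: 0.8
```

step_arm(increments=[{"dx": -0.14, "dy": 0, "dz": 0.3, "wx": 0, "wy": 0, "wz": 0}, {"dx": -0.1, "dy": 0, "dz": 0.3, "wx": 0, "wy": 0, "wz": 0}, {"dx": -0.05, "dy": 0, "dz": 0.2, "wx": 0, "wy": 0, "wz": 0}, {"dx": -0.03, "dy": 0, "dz": 0.16, "wx": 0, "wy": 0, "wz": 0}])

```text
time_s: 23.55
eef_pos: [562.6, -15.2, 145.1]
ee_rot: [-0.0, -0.067, 0.998, 0.0]
force: [-1.1, -2.0, 0.9]
grip_width: 0.002
grip_force: 0.7
```

step_arm(increments=[{"dx": -0.02, "dy": 0, "dz": 0.1, "wx": 0, "wy": 0, "wz": 0}, {"dx": 0, "dy": 0, "dz": 0.06, "wx": 0, "wy": 0, "wz": 0}, {"dx": 0, "dy": 0, "dz": 0, "wx": 0, "wy": 0, "wz": 0}])

```text
time_s: 23.85
eef_pos: [563.1, -15.1, 141.5]
ee_rot: [0.0, -0.067, 0.998, -0.0]
force: [-0.3, -0.1, 0.5]
grip_width: 0.003
grip_force: 0.0
```

step_arm(increments=[{"dx": 0, "dy": 0, "dz": 0.06, "wx": 0, "wy": 0, "wz": 0}, {"dx": 0, "dy": 0, "dz": 0.03, "wx": 0, "wy": 0, "wz": 0}, {"dx": 0, "dy": 0, "dz": 0, "wx": 0, "wy": 0, "wz": 0}])

```text
time_s: 24.15
eef_pos: [563.3, -15.1, 140.0]
ee_rot: [0.001, -0.067, 0.998, -0.0]
force: [-0.5, 0.5, 5.2]
grip_width: -0.001
grip_force: 2.6
```

step_arm(increments=[{"dx": 0, "dy": 0, "dz": 0.04, "wx": 0, "wy": 0, "wz": 0}, {"dx": 0, "dy": 0, "dz": 0, "wx": 0, "wy": 0, "wz": 0}])

```text
time_s: 24.35
eef_pos: [563.3, -15.2, 139.9]
ee_rot: [0.001, -0.068, 0.998, -0.0]
force: [-4.2, 0.3, 12.8]
grip_width: -0.003
grip_force: 6.3
```

step_arm(increments=[{"dx": 0, "dy": 0, "dz": 0.06, "wx": 0, "wy": 0, "wz": 0}, {"dx": 0, "dy": 0, "dz": 0, "wx": 0, "wy": 0, "wz": 0}])

```text
time_s: 24.55
eef_pos: [563.4, -15.1, 139.7]
ee_rot: [0.001, -0.068, 0.998, -0.0]
force: [-9.3, 2.6, 24.1]
grip_width: 0.002
grip_force: 11.8
```

step_arm(increments=[{"dx": 0, "dy": 0, "dz": -0.3, "wx": 0, "wy": 0, "wz": 0}, {"dx": 0, "dy": 0, "dz": -0.8, "wx": 0, "wy": 0, "wz": 0}, {"dx": 0, "dy": 0, "dz": -1, "wx": 0, "wy": 0, "wz": 0}, {"dx": 0, "dy": 0, "dz": -1, "wx": 0, "wy": 0, "wz": 0}, {"dx": 0, "dy": 0, "dz": -1, "wx": 0, "wy": 0, "wz": 0}])

```text
time_s: 25.05
eef_pos: [562.9, -15.1, 240.3]
ee_rot: [-0.0, -0.067, 0.998, 0.0]
force: [-0.3, -1.3, -0.1]
grip_width: 0.0
grip_force: 0.0
```

step_arm(increments=[{"dx": 0.8, "dy": 0, "dz": -0.5, "wx": 0, "wy": 0, "wz": 0}, {"dx": 1, "dy": 0, "dz": -0.5, "wx": 0, "wy": 0, "wz": 0}, {"dx": 1, "dy": 0, "dz": 0, "wx": 0, "wy": 0, "wz": 0}, {"dx": 1, "dy": 0, "dz": 0, "wx": 0, "wy": 0, "wz": 0}, {"dx": 0.5, "dy": 0, "dz": 0, "wx": 0, "wy": 0, "wz": 0}])

```text
time_s: 25.55
eef_pos: [455.0, -29.6, 264.4]
ee_rot: [-0.0, -0.067, 0.998, -0.0]
force: [1.0, -0.3, 0.8]
grip_width: 0.001
grip_force: 0.0
```

Run:
```python
from h import *
for n in ['scene','top']:
    c=cap(n)
    for l in ['lid_edge','clamp_tip','clamp_pivot','cartridge','grip_handle','filter_disc','tripod_knob','lens','cleaner','dust_brush']:
        for d in eyes.landmark_of(n,l)[:2]: print(n,l,round(d['p'],2),world(c,d['point']).round())
    if n=='scene': cv2.imwrite('pics/h.png',cv2.resize(c['frame'][60:260,240:440],(600,600),interpolation=2))
```

```text
scene lid_edge 0.86 [501. -23.  97.]
scene lid_edge 0.29 [406. 282.  -5.]
scene clamp_tip 0.8 [593. -13. 106.]
scene clamp_pivot 0.7 [489. -23. 107.]
scene clamp_pivot 0.43 [502. -27.  96.]
scene cartridge 0.66 [ 649. -540.   -2.]
scene cartridge 0.62 [490. -25. 107.]
scene grip_handle 0.66 [589. 391.   2.]
scene filter_disc 0.62 [407. 279.  -3.]
scene tripod_knob 0.97 [ 592. -375.    0.]
scene tripod_knob 0.48 [502. -25.  92.]
scene lens 0.85 [773. 157.  -1.]
scene lens 0.49 [490. -23. 109.]
scene cleaner 0.62 [ 591. -378.    0.]
scene cleaner 0.58 [ 737. -216.    0.]
scene dust_brush 0.55 [797. -41.   3.]
top lid_edge 0.66 [794. -41.   2.]
top clamp_tip 0.41 [592. -11. 111.]
top cartridge 0.73 [ 576. -216.    5.]
top cartridge 0.59 [ 648. -540.    0.]
top grip_handle 0.71 [584. 394.   5.]
top filter_disc 0.73 [407. 283.  -0.]
top tripod_knob 0.85 [ 592. -374.    1.]
top tripod_knob 0.56 [583. 394.   3.]
top lens 0.7 [769. 157.   2.]
top cleaner 0.73 [ 733. -212.   -2.]
top cleaner 0.5 [798. -44.  -0.]
top dust_brush 0.67 [ 732. -214.   -3.]
top dust_brush 0.58 [797. -41.   2.]
```

View pics/h.png

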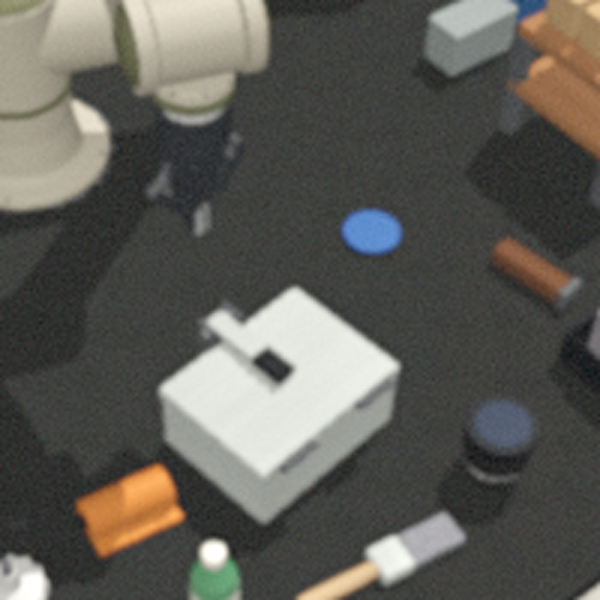

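View h shows the lid flat on the box (around (280,380)) and the clamp flat on it, with its grip at (272,367). The robot is clear and the bystanders have not moved.

```bash
python3 -c "
from rig import finish_job
print(finish_job())"
```

```text
the job is handed in; nothing more can be done
None
```

The job is handed in at about 26 s of robot time: the cartridge was set down in the box and released, then the lid was shut gently, and only after that the clamp was pressed fully down on it; the arm is clear and the bystanders have not moved.

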